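Tip a test casting onto its ground face and seat it in the fixture corner

ROBOT

A 6-joint arm with a two-finger parallel gripper is mounted at the origin on the work surface. World frame = base frame: x ahead of the robot, y to its left, z up, the work surface at z = 0. Lengths are in mm, angles in degrees, forces in N, time in s.
With the tool pointing down it reaches from about 300 to 850 mm from the base axis. Payload 4.2 kg.
Tool frame: the origin (TCP) lies at the very end of the fingers, on their centre line; the grasp point (between the pads) lies 19 mm behind it; z points along the fingers, y is the direction in which the jaws open and shut (so a half turn about z gives the same grasp; the last joint's range is limited). The gripper opens to 91 mm and grips with 3 to 60 N. Pads are 32 mm wide; open, the fingers measure 118 mm over their backs; the gripper's body (76 mm by 178 mm) begins 60 mm behind the grasp point.
Start: joints at [69.557, 18.312, 89.639, -0, 72.044, -1.146], TCP at [190.023, 542.713, 190.576] pointing down, gripper open.
Joint ranges: [-177.97, 177.97], [-48.28, 115.42], [12.27, 149.76], [-77.06, 257.06], [2.81, 150.46], [-146.56, 146.56]. Speed limits (degrees/s): [147.25, 147.25, 180, 180, 180, 180].

INTERFACE

Orientations are given as [roll, pitch, yaw] about the fixed x, y, z axes, in that order (R = Rz(yaw) Ry(pitch) Rx(roll)).
In Python, from workcell import * gives the robot as it stands. The module is installed in compiled form; this text tells all that it offers.
- The arm moves only by the tool servo_tool, never from a script. Its argument "plan" is a list that holds one entry, the list of rows, each a list of 7 numbers: the shift along the tool's x, y, z in mm, then the turn, a rotation vector about the tool's x, y, z in rad, then the opening, from 0 (shut) to 1 (fully open). A call has 1 to 20 rows; each row is the pose to reach, as a shift and turn from the pose commanded when the call began, along the tool's axes at that moment; what a row does not reach only later rows make up. A row lasts 1/10 s, in which the tool goes at most 50 mm and 8.59 degrees, less where a joint would pass 70% of its speed; a pose out of reach is approached as far as the arm can. A call with a gripper value outside its range is refused whole. The fingers move at their own pace and stop on an object; "squeeze" is the grip in N (left out, the last holds). Time passes only in rows, so rows that repeat a pose let the fingers close. It gives the time, the measured TCP pose, the force and the opening at its end, in the units of the state.
- state(): the state, without advancing time (a new reading comes with each control period).
- grab_frame(name): name is "side" or "top" or "wrist"; returns a dict with "color" (420x560x3 uint8, red, green, blue), "range_z" (420x560 float32, mm along the optical axis (not along the pixel's ray), 0 where there is no reading), "fx", "fy", "cx", "cy" (pixels), "rvec" (rotation vector, rad) and "tvec" (3), from world to camera coordinates, as OpenCV has them; the wrist camera has in their place "tool_from_camera" (4x4, takes a point from camera to tool coordinates, whose origin is the TCP and whose axes are the flange's). Camera axes: x right, y down, z forward; pixel columns grow to the right and rows downward; lengths in mm; the calibration is good to about 2 mm. A picture is of the moment at which its call begins: read the wrist's pose just before it.
- job_done(): hands the job in, once; it reports no verdict.
The state is a dict: "time_s": time; "qpos": joint angles; "qvel": joint speeds; "effort": joint torques, N m; "ee_pos": TCP position; "ee_rot": TCP orientation; "force": force on the tool from outside, world axes, zero at the start; "torque": the same for the moment, N m; "gripper_width": finger opening in mm.
Only numpy, scipy, OpenCV 4.12 (cv2) and the standard library are available. Lean on these libraries where they do the work, as an engineer would, in place of code of your own. Each camera call takes 0.05 s, during which the arm holds its last target.

TASK

Tip the standing aluminium casting over, by pushing it high on the side with the round riser stub, so that it lies on its flat ground face with the stub pointing up. Then, keeping it on the plate and without lifting it, slide it broadside against the long fence so that it lies flush, and after that along the fence up to the block of the end stop, pressing it firmly home for a moment against each (about 10 N, never more than 25 N). Leave it there flush with both, let go, and leave the other things on the bench alone.

Things in the scene. Friction and masses are not known exactly. Their poses are not given: they have to be found in the camera images.
- plate: Dark steel fixture plate, fixed to the bench, 280 (x) by 420 (y) by 10 mm thick. Origin: centre of its underside; its top is at z = 10 mm. Its x points from the robot side towards the long fence, its y along the fence, z up. It stands at a varying place and turn (up to about 12 degrees).
- fence: Long straight steel bar fixed on the plate, 20 (x) by 420 (y) by 22 mm high, axes parallel to the plate's. Origin: centre of its underside, at plate (115, 0, 10) mm. Its working face, looking to the plate's -x, is 10 mm from its origin, at plate x = 105 mm. Rigid.
- stop: End stop at the fence's -y end. Origin: under the middle of its fixed dark bracket (70 by 14 by 22 mm high), at plate (70, -200, 10) mm. On two rods in front of it a steel block (70 by 20 by 22 mm high) is clamped; its working face looks to plate +y and stands 37 to 73 mm from the origin, at a setting that is not reported: feel for it. A weak sprung pin (under 1 N) sticks 3 mm out of that face.
- casting: Aluminium block 40 (x) by 50 (y) by 110 mm (z), about 0.6 kg. Starts upright on the plate near its +y end. Origin: centre of its foot; z up the block. Its -x side carries the riser stub (26 mm diameter, 12 mm long, axis 40 mm above the foot); its +x side is the flat ground face, at the start looking to the plate's -y within 20 degrees. Mass and friction vary: sliding takes 2 to 8 N.
- casting_center (a point): Middle of the casting's block, 55 mm along its z from its origin. Tipped right (its x axis pointing down) the casting lies 40 mm high plus the stub and this point is about 75 mm farther along the tipping direction than the foot was. Seated home it is at plate x = 80, z = 30 mm, and 55 mm from the face of the stop (plate y between -108 and -72 mm).
- puck: Bystander: black mounted specimen, a disc 30 mm diameter, 20 mm high, on the plate's near corner on the -y side. Origin: centre of its underside.
- slug: Bystander: small steel cylinder, 26 mm diameter, 28 mm high, standing on the plate on the -y side. Origin: centre of its underside.
- offcut: Bystander: plain aluminium offcut 60 by 45 by 35 mm, on the bench to the right. Origin: centre of its underside.
- flask: Bystander: closed white bottle, 64 mm diameter, 150 mm high, on the bench to the right. Origin: centre of its underside.
- dish: Bystander: white shallow dish, 100 mm diameter, 18 mm high, on the bench to the left. Origin: centre of its underside.
- brush: Bystander: hand brush lying on the bench to the left, about 200 mm long. Origin: under its middle.

How it is judged (in metres and radians):
On the way, in this order (a step that is already met when the one before it is completed fails the run):
1. the casting has been tipped and lies still on its ground face, stub up (angle between casting's own x axis and vertical above 3 rad and z of casting_center in the frame of plate below 0.034 m and linear speed of casting below 0.03 m/s), for 0.2 s.
2. the lying casting is pressed against the long fence with more than 3 N, flush with it (angle between casting's own x axis and vertical above 3 rad and angle between the z axis of casting and the y axis of plate, either way round below 0.04 rad and contact force between casting and fence above 3 N), for 0.2 s.
3. the lying casting is pressed against the end stop with more than 3 N (angle between casting's own x axis and vertical above 3 rad and contact force between casting and stop above 3 N), for 0.2 s.
At the end, for the whole second after the job is handed in: The casting lies at rest on its ground face (within 8 degrees) on the plate, stub up, parallel to the fence within 0.04 rad, with no more than 2.5 mm between it and the fence and close enough to the end stop (3 mm) that the sprung pin bears on it (angle between casting's own x axis and vertical above 3 rad and angle between the z axis of casting and the y axis of plate, either way round below 0.04 rad and z of casting_center in the frame of plate below 0.034 m and x of casting_center in the frame of plate between 0.0775 and 0.083 m and y of casting_center in the frame of plate between -0.113 and -0.067 m and contact force between casting and stop above 0.15 N and linear speed of casting below 0.01 m/s); the robot touches nothing.
It fails at once if the casting is pressed against the fence with more than 25 N (contact force between casting and fence above 25 N).
It fails at once if the casting is pressed against the end stop with more than 25 N (contact force between casting and stop above 25 N).
It fails at once if the casting is lifted off the plate (its middle more than 70 mm above the plate's top, or lying and raised by more than 24 mm) (z of casting_center in the frame of plate above 0.08 m or (angle between casting's own z axis and vertical above 1.3 rad and z of casting_center in the frame of plate above 0.054 m)).
It fails at once if another loose thing (puck, slug, offcut, flask, dish or brush) is moved by more than 15 mm (distance of any of puck, slug, offcut, flask, dish, brush from where it was at the start of the episode above 0.015 m).
It also fails if it takes over 72 s, if anything falls off the work surface, if the arm or the gripper's body presses on something with over 40 N, if the wrist force passes 120 N, or if a joint passes its speed limit or range.

## Working session

There is one attempt and no reset: what is moved stays moved. The work goes in short steps, Python scripts to look and compute and a tool call to move; the robot and the scene stay as the last step left them, time stands still between calls to the robot, and variables do not carry over. Pictures are saved under pics/ and viewed, and the job is handed in when it is done.

Besides the shell and the picture viewer there is one more tool, called after "Request:" as name(argument=value, ...) on one line, values as JSON. servo_tool: Moves the arm, as the interface text tells. Its arguments: {"type":"object","properties":{"plan":{"type":"array"},"squeeze":{"type":"number"}},"required":["plan"]}

```bash
mkdir -p pics; cat > h.py <<'E'
from workcell import *
import numpy as np, cv2
def save(n,f):
    cv2.imwrite('pics/'+n,cv2.cvtColor(f['color'],cv2.COLOR_RGB2BGR))
def cloud(f):
    z=f['range_z'].astype(float);h,w=z.shape
    u,v=np.meshgrid(np.arange(w),np.arange(h))
    P=np.stack([(u-f['cx'])/f['fx']*z,(v-f['cy'])/f['fy']*z,z],-1)
    R,_=cv2.Rodrigues(np.array(f['rvec'],float));t=np.array(f['tvec'],float).ravel()
    W=(P-t)@R
    W[z==0]=np.nan
    return W
E
python3 - <<'E'
from h import *
for n in ['top','side']:
    f=grab_frame(n);save(n+'1.png',f)
    np.save(n+'1.npy',cloud(f)); 
    R,_=cv2.Rodrigues(np.array(f['rvec'],float)); print(n,-R.T@np.array(f['tvec']).ravel(),R[2])
print(state())
E
```

```text
top [ 430.09589879    9.59369372 1343.88523879] [ 0.07247109 -0.01136918 -0.99730571]
side [-179.03863859 -919.71769406  987.15864842] [ 0.47248291  0.63452798 -0.61166506]
{'time_s': 0.1, 'qpos': array([ 6.95585963e+01,  1.83477231e+01,  8.96982335e+01, -5.30718465e-05,
        7.20448434e+01, -1.14556119e+00]), 'qvel': array([-0.00765135, -0.05334657, -0.15235989, -0.0132463 , -0.01866843,
       -0.0735521 ]), 'effort': array([-4.19064654e-04, -4.13333166e+01, -2.32508147e+01,  7.28285196e-02,
        4.21447784e-02, -5.26555414e-05]), 'ee_pos': array([189.83332646, 542.24646091, 189.81496057]), 'ee_rot': array([-1.79909217e+02, -1.76486496e-03,  1.60704172e+02]), 'force': array([ 0.23772177, -0.65555523,  0.11230828]), 'torque': array([ 0.08610575, -0.0103583 ,  0.03232001]), 'gripper_width': 91.35118557463232}
```

View pics/top1.png

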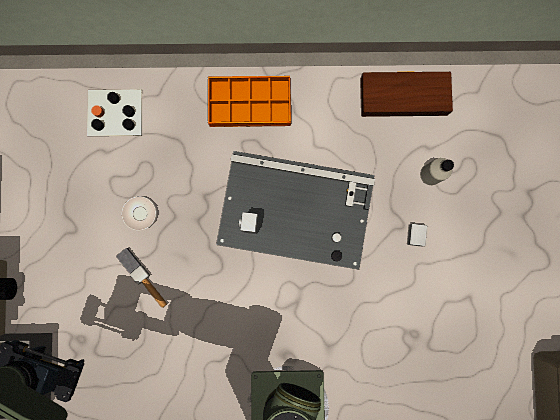

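View pics/side1.png

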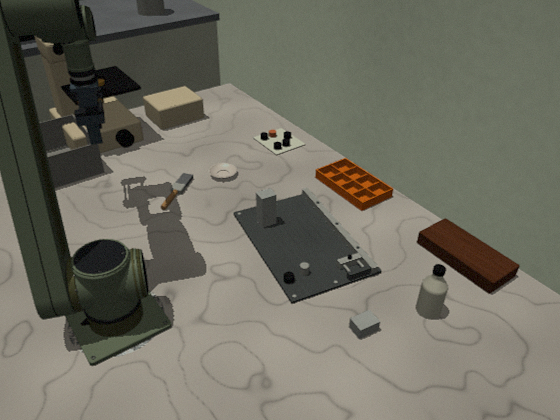

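The top view shows the plate with corners near (233,153), (374,175), (358,268) and (217,245). The casting is at (248,221), the slug at (337,238), the puck at (336,256) and the stop at (357,193). Next I measure them from depth.

```bash
python3 - <<'E'
from h import *
W=np.load('top1.npy')
print(W[235,280],W[165,300], W[200,180])
sub=np.zeros(W.shape[:2],bool);sub[140:280,205:385]=1
z=W[...,2]
def rect(m):
    p=W[m][:,:2].astype(np.float32);return cv2.minAreaRect(p),m.sum(),np.median(z[m])
m=sub&(z>5)
n,l,s,c=cv2.connectedComponentsWithStats(m.astype(np.uint8))
k=1+np.argmax(s[1:,4]);print('plate',rect(l==k))
m=sub&(z>22)&(z<45)
n,l,s,c=cv2.connectedComponentsWithStats(m.astype(np.uint8))
for i in range(1,n):
    if s[i,4]>8: print(s[i],rect(l==i))
m=sub&(z>100);print('cast',rect(m), m.nonzero())
f=grab_frame('top')
img=cv2.resize(cv2.cvtColor(f['color'],cv2.COLOR_RGB2BGR)[140:280,205:385],None,fx=4.2,fy=4.2,interpolation=cv2.INTER_CUBIC)
cv2.imwrite('pics/crop.png',img)
E
```

```text
[488.03132241  14.21736505   9.79455612] [691.71156745 -46.82866733  14.64112622] [5.94898046e+02 3.05848003e+02 3.70184376e-01]
plate (((562.06103515625, -32.19378662109375), (429.208251953125, 287.54766845703125), 79.72744750976562), np.int64(13599), np.float64(11.32321526959884))
[ 230  154  145   56 1442] (((643.2637939453125, -45.34368896484375), (419.3624267578125, 90.72904968261719), 78.57176971435547), np.int64(1442), np.float64(32.1956615198571))
[332 233   9   9  67] (((478.9893798828125, -144.92543029785156), (24.177261352539062, 22.94647789001465), 87.78529357910156), np.int64(67), np.float64(38.07936020187864))
[331 251  11  10  85] (((426.60638427734375, -145.1155242919922), (29.078449249267578, 25.614036560058594), 88.97379302978516), np.int64(85), np.float64(30.569749669474838))
cast (((520.07275390625, 97.92218017578125), (39.90082550048828, 50.224021911621094), 82.96112823486328), np.int64(292), np.float64(120.65987522780026)) (array([212, 212, 212, 212, 212, 213, 213, 213, 213, 213, 213, 213, 213,
       213, 213, 213, 213, 213, 213, 214, 214, 214, 214, 214, 214, 2
[... 2405 characters left out ...]
49, 250, 251,
       252, 253, 254, 255, 256, 241, 242, 243, 244, 245, 246, 247, 248,
       249, 250, 251, 252, 253, 254, 255, 241, 242, 243, 244, 245, 246,
       247, 248, 249, 250, 251, 252, 253, 254, 255, 241, 242, 243, 244,
       245, 246, 247, 248, 249, 250, 251, 252, 253, 254, 255, 241, 242,
       243, 244, 245, 246, 247, 248, 249, 250, 251, 252, 253, 254, 255,
       240, 241, 242, 243, 244, 245, 246, 247, 248, 249, 250, 251, 252,
       253, 254, 255, 240, 241, 242, 243, 244, 245, 246, 247, 248, 249,
       250, 251, 252, 253, 254, 255, 241, 242, 243, 244, 245, 246, 247,
       248, 249, 250, 251, 252, 253, 254, 255, 246, 247, 248, 249, 250,
       251, 252, 253, 254, 255, 254]))
```

View pics/crop.png

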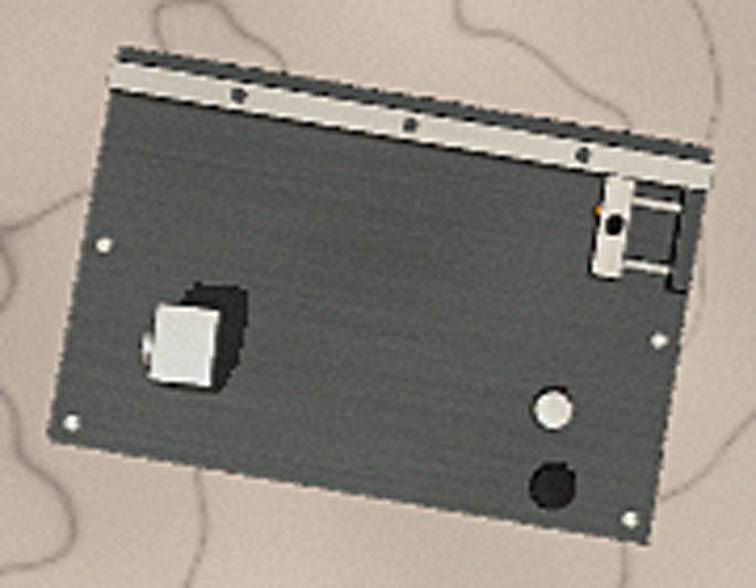

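```bash
python3 - <<'E'
from h import *
W=np.load('top1.npy');z=W[...,2]
m=np.zeros(z.shape,bool);m[140:280,205:385]=1
f=m&(z>26)&(z<38)
yaw=np.radians(-10.3);c=np.array([562,-32.])
for it in range(6):
    ex=np.array([np.cos(yaw),np.sin(yaw)]);ey=np.array([-ex[1],ex[0]])
    p=W[...,:2]-c;X=p@ex;Y=p@ey
    s=f&(X>95)&(X<140)&(abs(Y)<200)
    # front edge per Y bin
    b=np.arange(-100,200,12);e=[];e2=[]
    for y0 in b:
        q=s&(Y>=y0)&(Y<y0+12);e.append(np.percentile(X[q],4));e2.append(np.percentile(X[q],96))
    k=np.polyfit(b+6,e,1);k2=np.polyfit(b+6,e2,1);yaw+=-np.mean([k[0],k2[0]]); 
    mid=(np.polyval(k,0)+np.polyval(k2,0))/2
    c=c+ex*(mid-115)
    yy=Y[f&(X>95)&(X<140)]; lo,hi=np.percentile(yy,[.3,99.7]); c=c+ey*(lo+hi)/2
    print(np.degrees(yaw),c,k[0],k2[0],mid,lo,hi,np.polyval(k2,0)-np.polyval(k,0))
ex=np.array([np.cos(yaw),np.sin(yaw)]);ey=np.array([-ex[1],ex[0]])
p=W[...,:2]-c;X=p@ex;Y=p@ey
print('plate ext',[np.percentile(a[m&(z>5)&(z<16)],[.2,99.8]) for a in (X,Y)])
s=m&(z>26)&(X>30)&(X<98)&(Y<-80);print('block',np.percentile(Y[s],[3,97]),np.percentile(X[s],[3,97]))
for n,q in (('slug',[479,-145]),('puck',[426.6,-145]),('cast',[520,98])): print(n,(q-c)@ex,(q-c)@ey)
np.savez('plate.npz',c=c,yaw=yaw)
E
```

```text
-10.52683930740354 [561.75893124 -31.4812638 ] 0.003280373797303946 0.00463781177696673 114.67006487349224 -208.04698784463395 208.98153415762226 18.36071372133806
-10.528478675635318 [561.83947909 -31.05044211] -0.0006556659681877998 0.0007128907147820487 115.00048274439027 -208.08676194399365 208.96333493383318 18.366344523916936
-10.52472981476247 [561.83203997 -31.04579711] -0.000798872174649893 0.0006680122437890684 114.99183736964216 -208.52194973852605 208.52836473050428 18.349769875653195
-10.524703592458614 [561.83070871 -31.05301064] -0.0007338921672332117 0.0007329768361537392 115.00000875605727 -208.53224353776508 208.5175728475282 18.349694947142936
-10.524703409040455 [561.8306994 -31.0530611] -0.0007334376490211253 0.0007334312465196125 115.00000006286962 -208.5249577563412 208.52485513869826 18.349694422760948
-10.5247034077575 [561.83069933 -31.05306145] -0.000733434469785152 0.000733434425001521 115.00000000043981 -208.52490679420467 208.52490607642108 18.34969441909297
plate ext [array([-205.44780954,  203.1808771 ]), array([-257.07628693,  263.16449244])]
block [-205.78176988 -139.03580103] [37.01192822 95.76001532]
slug -60.62369137181637 -127.15973262396798
puck -112.14212657161826 -136.731087520941
cast -64.69971039419362 119.24113196243971
```

```bash
cat >> h.py <<'E'
from scipy.spatial.transform import Rotation as Ro
_d=np.load('plate.npz');C=_d['c'];YAW=float(_d['yaw'])
EX=np.array([np.cos(YAW),np.sin(YAW)]);EY=np.array([-EX[1],EX[0]])
def p2w(x,y): return C+x*EX+y*EY
def w2p(q): return np.array([(np.array(q)[:2]-C)@EX,(np.array(q)[:2]-C)@EY])
def go(pos,yaw,roll=180.,pitch=0.,st=None):
    s=st or state();R=Ro.from_euler('xyz',s['ee_rot'],degrees=True);T=Ro.from_euler('xyz',[roll,pitch,yaw],degrees=True)
    sh=R.inv().apply(np.array(pos)-s['ee_pos']);rv=(R.inv()*T).as_rotvec()
    return np.round(sh,1),np.round(rv,4)
E
python3 - <<'E'
from h import *
print(go([526,152,170],173));print(go([526,148,97],173))
E
```

```text
(array([-446.2, -257.3,   20.3]), array([-1.300e-03, -2.000e-04, -2.146e-01]))
(array([-447.6, -261. ,   93.3]), array([-1.300e-03, -2.000e-04, -2.146e-01]))
```

Request:
servo_tool(plan=[[[-112,-64,5,0,0,-0.055,0],[-150,-86,7,0,0,-0.08,0],[-190,-109,9,0,0,-0.1,0],[-225,-130,10,0,0,-0.12,0],[-265,-153,12,0,0,-0.13,0],[-300,-173,14,0,0,-0.15,0],[-340,-196,16,0,0,-0.17,0],[-375,-216,18,0,0,-0.19,0],[-410,-236,20,0,0,-0.2146,0],[-446,-257,20,0,0,-0.2146,0],[-446,-257,20,0,0,-0.2146,0],[-446,-257,20,0,0,-0.2146,0],[-447.6,-261,55,0,0,-0.2146,0],[-447.6,-261,93,0,0,-0.2146,0],[-447.6,-261,93,0,0,-0.2146,0],[-447.6,-261,93,0,0,-0.2146,0]]], squeeze=10)

```text
time_s: 1.75
ee_pos: [525.5, 149.6, 97.9]
ee_rot: [180.0, -0.1, 173.1]
force: [-0.1, -0.8, 0.7]
gripper_width: 0.8
```

```bash
python3 - <<'E'
from h import *
s=state();print(s['ee_pos'],s['ee_rot'],s['force'],s['gripper_width'])
f=grab_frame('top');save('t2.png',f);f=grab_frame('side');save('s2.png',f)
cv2.imwrite('pics/s2c.png',cv2.resize(cv2.imread('pics/s2.png')[120:320,180:420],None,fx=3,fy=3))
E
```

```text
[525.47188763 149.61135297  97.91463789] [ 1.79994216e+02 -6.06302461e-02  1.73081434e+02] [-0.1200697  -0.82752763  0.69834605] 0.8320229121402433
```

View pics/s2c.png

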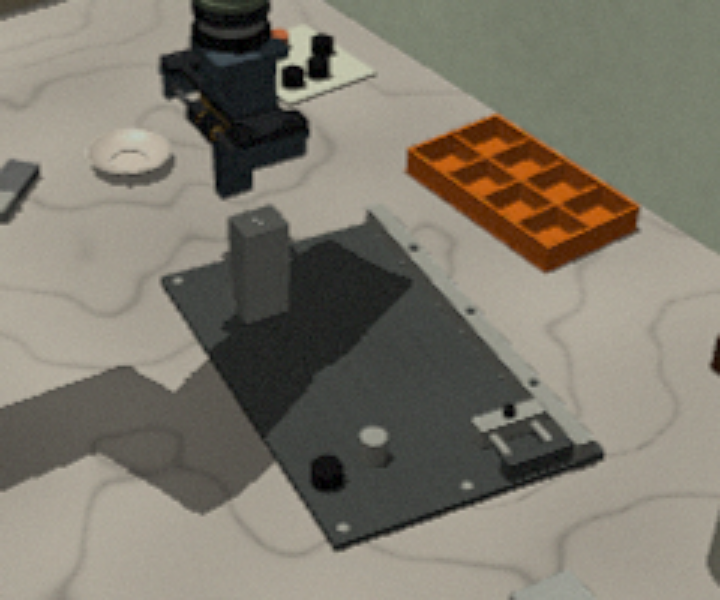

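Request:
servo_tool(plan=[[[0,-6,0,0,0,0,0],[0,-12,0,0,0,0,0],[0,-16,0,0,0,0,0],[0,-19,0,0,0,0,0],[0,-22,0,0,0,0,0],[0,-25,0,0,0,0,0],[0,-28,0,0,0,0,0],[0,-31,0,0,0,0,0],[0,-34,0,0,0,0,0],[0,-37,0,0,0,0,0],[0,-40,0,0,0,0,0]]])

```text
time_s: 2.95
ee_pos: [521.3, 108.5, 97.5]
ee_rot: [180.0, -0.0, 173.0]
force: [-1.2, -0.4, 0.0]
gripper_width: 0.5
```

```bash
python3 - <<'E'
from h import *
f=grab_frame('side');save('s3.png',f)
cv2.imwrite('pics/s3c.png',cv2.resize(cv2.imread('pics/s3.png')[120:320,180:420],None,fx=3,fy=3))
E
```

```text
(no output)
```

View pics/s3c.png

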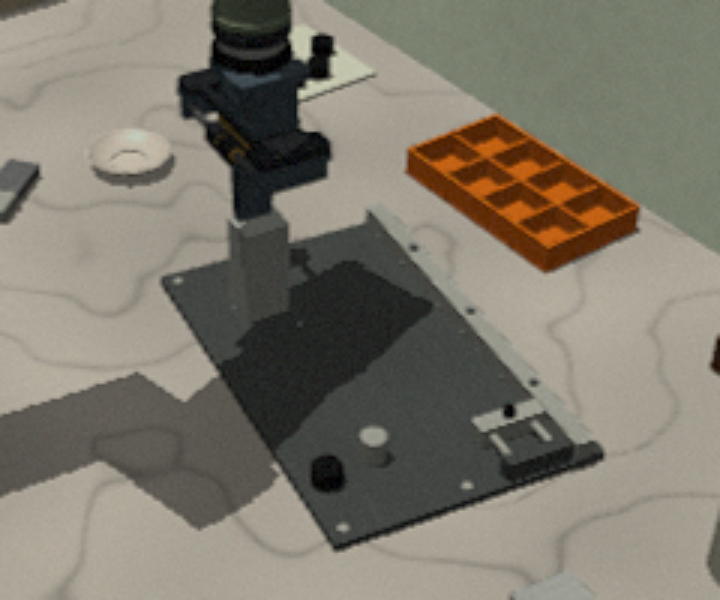

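The casting is still upright and the finger is just touching it, so I continue.

Request:
servo_tool(plan=[[[0,-3,0,0,0,0,0],[0,-6,0,0,0,0,0],[0,-9,0,0,0,0,0],[0,-12,0,0,0,0,0],[0,-15,0,0,0,0,0],[0,-18,0,0,0,0,0]]])

```text
time_s: 3.6
ee_pos: [519.1, 90.7, 97.6]
ee_rot: [180.0, 0.0, 173.0]
force: [0.2, 0.0, -0.0]
gripper_width: 0.7
```

```bash
python3 - <<'E'
from h import *
f=grab_frame('side');save('s4.png',f)
cv2.imwrite('pics/s4c.png',cv2.resize(cv2.imread('pics/s4.png')[120:320,180:420],None,fx=3,fy=3))
E
```

```text
(no output)
```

View pics/s4c.png

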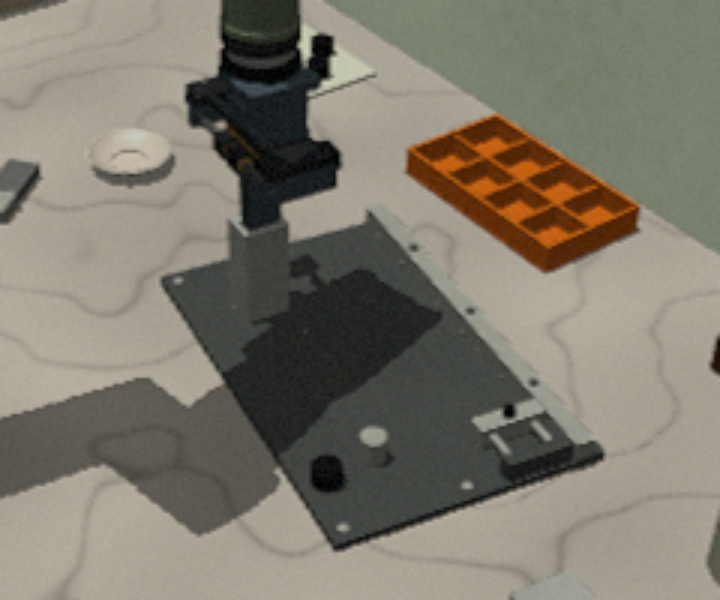

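```bash
python3 - <<'E'
from h import *
f=grab_frame('side');W=cloud(f);np.save('sc.npy',W)
z=W[...,2];m=np.zeros(z.shape,bool);m[180:235,250:285]=1
mm=m&(z>112)&(z<128);print(mm.sum(),W[mm].mean(0),W[mm].min(0),W[mm].max(0))
for v in range(186,232,3):
    print(v,[tuple(np.round(W[v,u]).tolist()) for u in (258,264,270,274)])
f=grab_frame('top');save('t4.png',f)
cv2.imwrite('pics/t4c.png',cv2.resize(cv2.imread('pics/t4.png')[140:280,205:385],None,fx=4.2,fy=4.2))
E
```

```text
106 [510.90447037  88.84333577 118.67701694] [491.03088979  74.53081385 112.24346712] [542.05098485 119.70933303 127.52746803]
186 [(619.0, 289.0, -1.0), (501.0, 79.0, 163.0), (476.0, 13.0, 209.0), (489.0, 12.0, 205.0)]
189 [(609.0, 273.0, -1.0), (502.0, 79.0, 151.0), (523.0, 80.0, 143.0), (657.0, 246.0, -5.0)]
192 [(504.0, 115.0, 120.0), (505.0, 85.0, 136.0), (525.0, 82.0, 130.0), (642.0, 226.0, 1.0)]
195 [(497.0, 104.0, 118.0), (506.0, 85.0, 125.0), (527.0, 85.0, 117.0), (536.0, 77.0, 118.0)]
198 [(496.0, 102.0, 108.0), (500.0, 77.0, 121.0), (521.0, 77.0, 113.0), (537.0, 78.0, 106.0)]
201 [(494.0, 100.0, 99.0), (504.0, 83.0, 105.0), (524.0, 81.0, 99.0), (538.0, 80.0, 94.0)]
204 [(494.0, 100.0, 89.0), (504.0, 83.0, 95.0), (523.0, 79.0, 89.0), (535.0, 75.0, 86.0)]
207 [(496.0, 103.0, 74.0), (500.0, 78.0, 88.0), (522.0, 78.0, 79.0), (537.0, 78.0, 73.0)]
210 [(493.0, 99.0, 67.0), (505.0, 85.0, 71.0), (522.0, 77.0, 68.0), (538.0, 79.0, 60.0)]
213 [(495.0, 103.0, 52.0), (503.0, 81.0, 63.0), (520.0, 75.0, 59.0), (536.0, 77.0, 51.0)]
216 [(495.0, 102.0, 42.0), (504.0, 83.0, 50.0), (526.0, 83.0, 40.0), (535.0, 75.0, 41.0)]
219 [(496.0, 104.0, 29.0), (504.0, 83.0, 39.0), (524.0, 81.0, 31.0), (538.0, 79.0, 26.0)]
222 [(495.0, 103.0, 18.0), (502.0, 81.0, 29.0), (524.0, 81.0, 19.0), (536.0, 76.0, 17.0)]
225 [(494.0, 101.0, 8.0), (503.0, 81.0, 16.0), (524.0, 80.0, 7.0), (532.0, 71.0, 10.0)]
228 [(485.0, 88.0, 8.0), (501.0, 79.0, 7.0), (513.0, 64.0, 11.0), (524.0, 59.0, 9.0)]
231 [(475.0, 74.0, 11.0), (489.0, 62.0, 12.0), (505.0, 53.0, 11.0), (516.0, 47.0, 10.0)]
```

View pics/t4c.png

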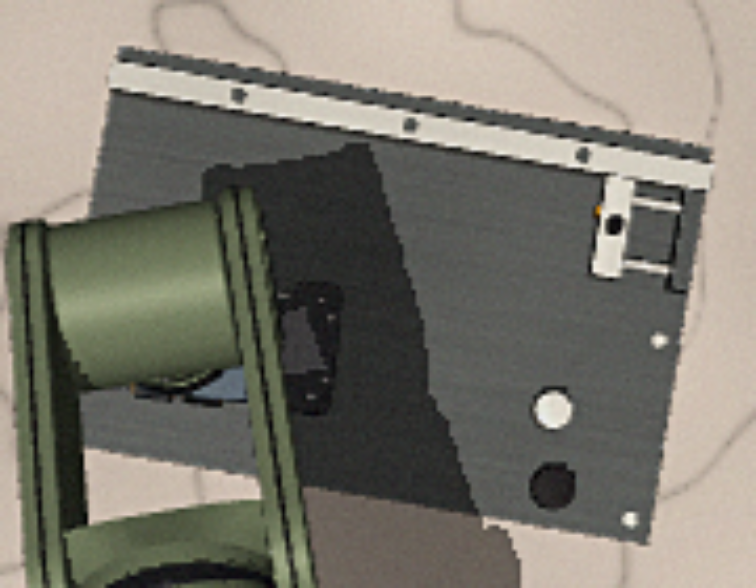

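```bash
python3 - <<'E'
from h import *
f=grab_frame('side');R=np.array(f['rvec'],float)
K=np.array([[f['fx'],0,f['cx']],[0,f['fy'],f['cy']],[0,0,1]])
pr=lambda p:cv2.projectPoints(np.array([p],float),R,np.array(f['tvec'],float),K,None)[0].ravel()
for p in ([525.5,149.6,97.9],[525.5,149.6,125],[520,98,120],[520,98,10],[562+0,-31,10],[519,90.7,97.6],[519,90.7,122]): print(p,pr(p), (pr(p)-[180,120])*3)
im=cv2.imread('pics/s4.png')[175:240,235:310]; cv2.imwrite('pics/z4.png',cv2.resize(im,None,fx=8,fy=8,interpolation=cv2.INTER_CUBIC))
f=grab_frame('wrist');save('w4.png',f);s=state();print(s['time_s'],s['force'],s['torque'],s['ee_pos'])
z=f['range_z'];print(f['tool_from_camera'])
E
```

```text
[525.5, 149.6, 97.9] [257.49181341 190.1408331 ] [232.47544023 210.42249931]
[525.5, 149.6, 125] [257.38708782 182.78316451] [232.16126346 188.34949352]
[520, 98, 120] [265.56312558 192.79741489] [256.68937675 218.39224468]
[520, 98, 10] [265.63368038 221.88469356] [256.90104113 305.65408069]
[562, -31, 10] [301.86761524 239.00130913] [365.60284571 357.00392738]
[519, 90.7, 97.6] [266.69105162 200.21897967] [260.07315485 240.656939  ]
[519, 90.7, 122] [266.68585488 193.52412746] [260.05756465 220.57238237]
3.85 [-0.36307151  0.93980512  0.78105029] [-0.01101949 -0.03653581 -0.0361855 ] [519.20854576  90.94630666  97.58881939]
[[ 9.58384742e-04 -9.71045155e-01 -2.38894094e-01  6.72296897e+01]
 [ 9.99999456e-01  1.02927651e-03 -1.71999834e-04  7.14422768e-01]
 [ 4.12907684e-04 -2.38893799e-01  9.71045613e-01 -1.94873382e+02]
 [ 0.00000000e+00  0.00000000e+00  0.00000000e+00  1.00000000e+00]]
```

View pics/z4.png

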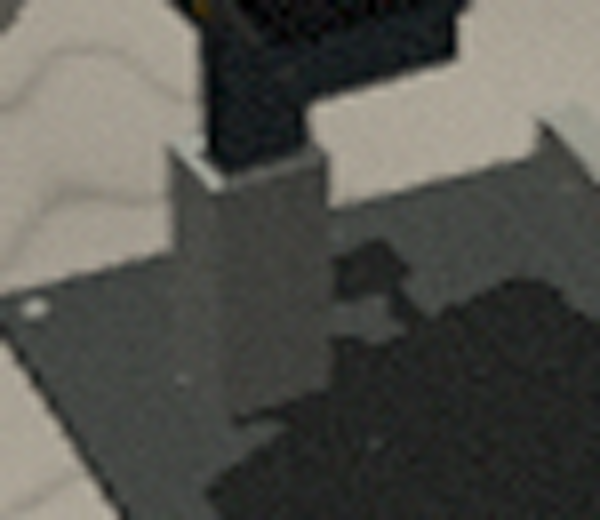

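View pics/w4.png

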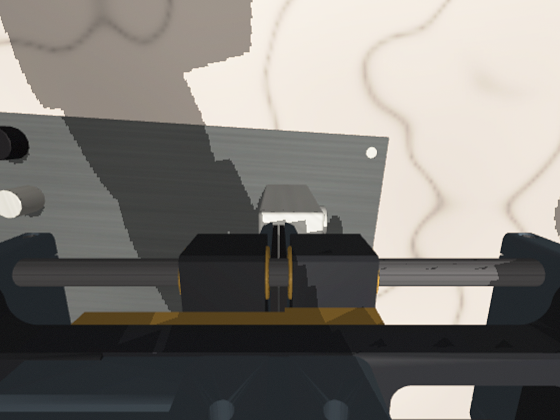

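The pictures show the fingertips passing just above the casting top (near pixel 265,193 in the side view). The visible tip is therefore higher than the reported TCP. I'll back off and measure the real tip height.

Request:
servo_tool(plan=[[[0,30,0,0,0,0,0],[0,60,0,0,0,0,0],[0,62,0,0,0,0,0],[0,62,0,0,0,0,0]]])

```text
time_s: 4.25
ee_pos: [526.6, 152.9, 97.4]
ee_rot: [-180.0, -0.0, 173.1]
force: [-0.4, -0.3, 0.1]
gripper_width: 0.4
```

```bash
python3 - <<'E'
from h import *
s=state();print(s['ee_pos'],s['ee_rot'],s['force'])
f=grab_frame('side');W=cloud(f);R=np.array(f['rvec'],float)
p=s['ee_pos']
d=np.abs(W[...,:2]-p[:2]).max(-1)
m=(d<35)&(W[...,2]>60)&(W[...,2]<175)
P=W[m];o=np.argsort(P[:,2]);print(len(P));print(P[o][:25].round(1))
save('s5.png',f);im=cv2.imread('pics/s5.png')[150:240,225:310]; cv2.imwrite('pics/z5.png',cv2.resize(im,None,fx=6,fy=6,interpolation=cv2.INTER_CUBIC))
K=np.array([[f['fx'],0,f['cx']],[0,f['fy'],f['cy']],[0,0,1]])
for dz in (0,10,20,25): 
  u=cv2.projectPoints(np.array([p+[0,-10,dz]]),R,np.array(f['tvec'],float),K,None)[0].ravel();print(dz,(u-[225,150])*6)
E
```

```text
[526.58305536 152.92596698  97.36624538] [-1.79979542e+02 -1.52110533e-02  1.73098917e+02] [-0.3967621  -0.29120715  0.05723181]
138
[[500.  119.4 103.9]
 [512.7 154.6 115.3]
 [522.6 120.6 116.1]
 [509.3 155.  116.5]
 [501.5 121.5 116.7]
 [533.  146.6 119.3]
 [509.3 160.3 120.8]
 [526.3 147.5 121.4]
 [518.  146.  121.8]
 [528.  144.6 122.4]
 [512.4 148.4 122.6]
 [538.1 143.3 122.9]
 [514.5 146.1 123.1]
 [532.8 146.4 123.2]
 [506.7 150.7 123.5]
 [535.  144.2 123.6]
 [528.3 145.  125.7]
 [507.9 152.4 125.8]
 [507.3 146.1 125.8]
 [536.  145.6 126.1]
 [520.5 149.6 126.1]
 [511.  162.6 126.2]
 [538.3 143.6 126.3]
 [517.2 144.7 126.5]
 [507.8 157.7 126.5]]
0 [204.03907563 247.18292741]
10 [203.84423155 230.99239426]
20 [203.64783937 214.67322269]
25 [203.54905697 206.46491746]
```

View pics/z5.png

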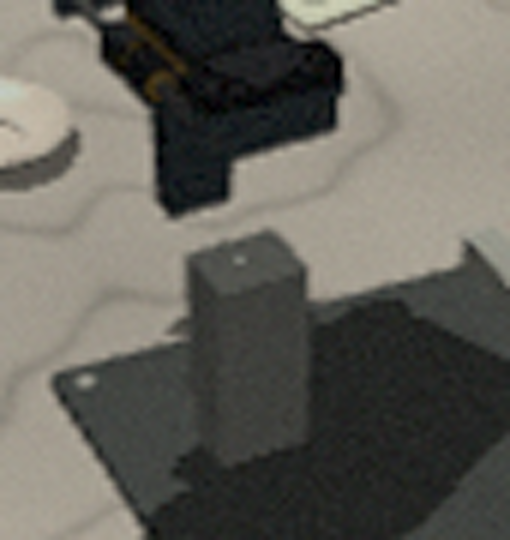

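The true tip is about 20 mm above the reported TCP, at z≈118 when the TCP reads 97. I lower 25 mm and push again.

Request:
servo_tool(plan=[[[0,0,12,0,0,0,0],[0,0,25,0,0,0,0],[0,-8,25,0,0,0,0],[0,-16,25,0,0,0,0],[0,-20,25,0,0,0,0],[0,-24,25,0,0,0,0],[0,-27,25,0,0,0,0],[0,-30,25,0,0,0,0],[0,-33,25,0,0,0,0],[0,-36,25,0,0,0,0],[0,-39,25,0,0,0,0],[0,-42,25,0,0,0,0]]])

```text
time_s: 5.5
ee_pos: [521.5, 110.5, 72.5]
ee_rot: [-180.0, -0.0, 173.0]
force: [1.2, 1.3, 0.7]
gripper_width: 0.9
```

```bash
python3 - <<'E'
from h import *
f=grab_frame('side');save('s6.png',f)
im=cv2.imread('pics/s6.png')[150:240,225:310]; cv2.imwrite('pics/z6.png',cv2.resize(im,None,fx=6,fy=6,interpolation=cv2.INTER_CUBIC))
E
```

```text
(no output)
```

View pics/z6.png

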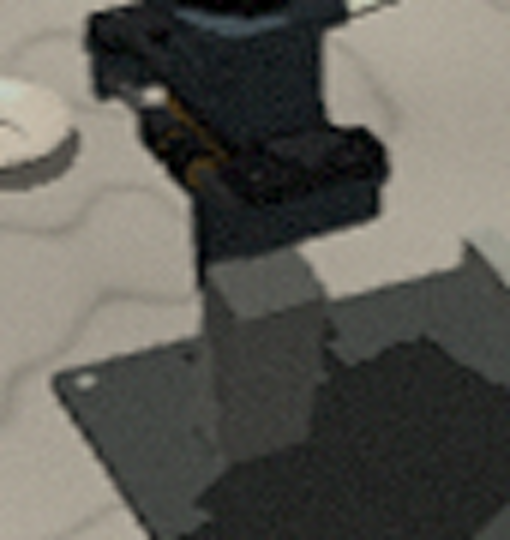

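It is now tipping, so I continue.

Request:
servo_tool(plan=[[[0,-3,0,0,0,0,0],[0,-6,0,0,0,0,0],[0,-9,0,0,0,0,0],[0,-12,0,0,0,0,0],[0,-15,0,0,0,0,0],[0,-18,0,0,0,0,0],[0,-21,0,0,0,0,0],[0,-24,0,0,0,0,0],[0,-24,0,0,0,0,0],[0,-24,0,0,0,0,0],[0,-24,0,0,0,0,0]]])

```text
time_s: 6.65
ee_pos: [518.7, 87.0, 72.6]
ee_rot: [180.0, 0.0, 173.0]
force: [-0.6, 0.5, -0.5]
gripper_width: 0.0
```

```bash
python3 - <<'E'
from h import *
f=grab_frame('side');save('s7.png',f)
im=cv2.imread('pics/s7.png')[150:250,225:325]; cv2.imwrite('pics/z7.png',cv2.resize(im,None,fx=6,fy=6,interpolation=cv2.INTER_CUBIC))
E
```

```text
(no output)
```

View pics/z7.png

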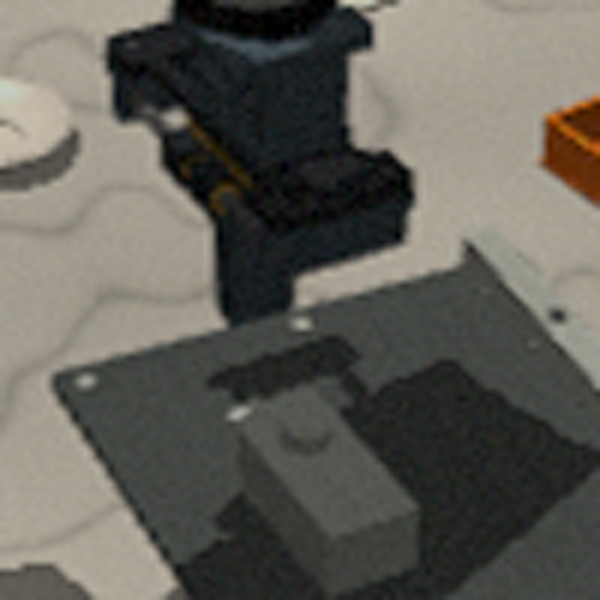

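It lies on its ground face with the stub up, at about (300,440) in the crop. I rise, turn square to the plate, spread the fingers, and move to the near side.

```bash
python3 - <<'E'
from h import *
q=p2w(-140,44);print(q,go([*q,120],169.48))
E
```

```text
[432.2230407   37.77901554] (array([ 79.9, -59.4, -47.5]), array([0.0001, 0.0001, 0.0616]))
```

Request:
servo_tool(plan=[[[0,0,-40,0,0,0,0.6],[20,-10,-60,0,0,0.03,0.6],[45,-30,-60,0,0,0.0616,0.6],[80,-59,-50,0,0,0.0616,0.6],[80,-59,-48,0,0,0.0616,0.6],[80,-59,-48,0,0,0.0616,0.6],[80,-59,-48,0,0,0.0616,0.6]]])

```text
time_s: 7.4
ee_pos: [433.5, 38.4, 121.1]
ee_rot: [180.0, 0.1, 169.5]
force: [0.8, -0.6, -0.3]
gripper_width: 52.9
```

```bash
python3 - <<'E'
from h import *
s=state();print(s['time_s'],s['ee_pos'],s['ee_rot'],s['force'],s['gripper_width'])
f=grab_frame('side');W=cloud(f);save('s8.png',f)
im=cv2.imread('pics/s8.png')[160:280,200:320]; cv2.imwrite('pics/z8.png',cv2.resize(im,None,fx=5,fy=5,interpolation=cv2.INTER_CUBIC))
z=W[...,2];p=W[...,:2]-C;X=p@EX;Y=p@EY
m=(z>40)&(z<54)&(X>-110)&(X<20)&(Y>-60)&(Y<130)
m=m&(z>44);print(m.sum(),cv2.minAreaRect(np.stack([X[m],Y[m]],-1).astype(np.float32)))
q=w2p(s['ee_pos'])
g=(abs(X-q[0])<30)&(abs(Y-q[1])<65)&(z>70)&(z<s['ee_pos'][2]+60)
P=np.stack([X[g],Y[g],z[g]],-1);print(q);print(P[np.argsort(P[:,2])][:14].round(1))
f=grab_frame('top');save('t8.png',f)
W=cloud(f);z=W[...,2];p=W[...,:2]-C;X=p@EX;Y=p@EY
m=(z>40)&(z<56)&(X>-110)&(X<20)&(Y>-60)&(Y<130)
print(m.sum(),cv2.minAreaRect(np.stack([X[m],Y[m]],-1).astype(np.float32)))
im=cv2.imread('pics/t8.png')[140:280,205:385]; cv2.imwrite('pics/t8c.png',cv2.resize(im,None,fx=4.2,fy=4.2))
E
```

```text
7.4 [433.54368332  38.43915726 121.06678245] [1.79956179e+02 1.15021361e-01 1.69474107e+02] [ 0.78897384 -0.64375452 -0.33339475] 52.857095102966376
371 ((-61.970855712890625, 41.172672271728516), (52.40821075439453, 114.63600158691406), 1.6526916027069092)
[-138.82215667   44.89026351]
[[-142.4   16.   140.8]
 [-151.3   73.9  142.2]
 [-155.    14.2  142.6]
 [-157.9   14.4  143.4]
 [-146.3   13.7  143.7]
 [-142.5   73.   143.7]
 [-135.    12.4  144.5]
 [-148.2   74.   144.7]
 [-140.6   70.2  145. ]
 [-126.3   11.7  145.7]
 [-151.3   73.8  145.8]
 [-157.4   15.5  145.9]
 [-154.3   73.6  146.8]
 [-139.8   72.2  146.9]]
485 ((-59.54143142700195, 41.65437698364258), (49.05864334106445, 109.72761535644531), 3.803197145462036)
```

View pics/z8.png

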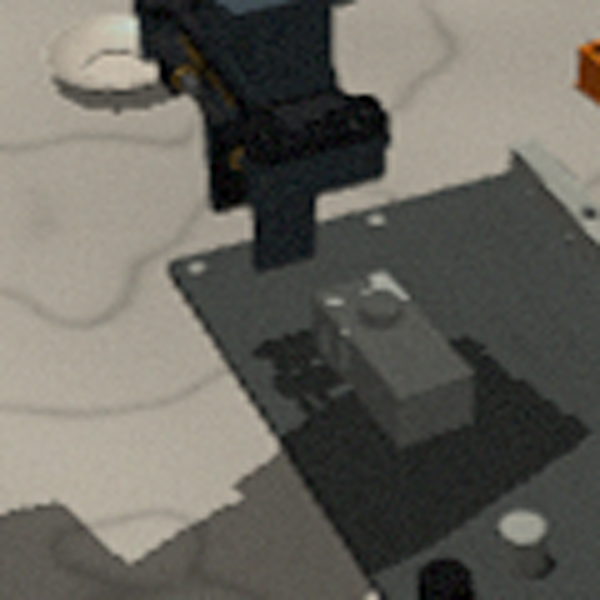

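View pics/t8c.png

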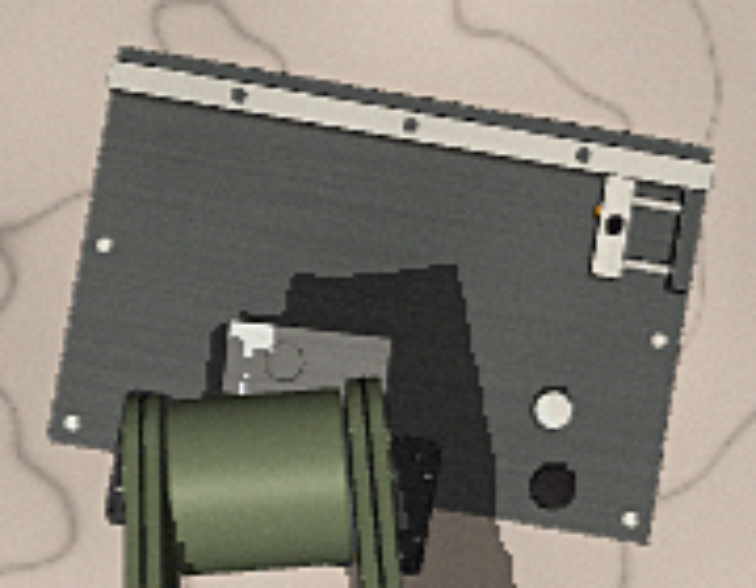

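The casting is at plate (-60, 42), turned about 3°. The tip offset is confirmed at 20 mm. I descend on the near side and touch the block.

Request:
servo_tool(plan=[[[0,0,40,0,0,0,0.6],[0,0,80,0,0,0,0.6],[0,0,105,0,0,0,0.6],[0,0,111,0,0,0,0.6],[0,0,111,0,0,0,0.6],[0,0,111,0,0,0,0.6]]])

```text
time_s: 8.1
ee_pos: [433.7, 38.4, 10.5]
ee_rot: [180.0, 0.1, 169.5]
force: [-0.1, 0.6, -0.4]
gripper_width: 54.7
```

Request:
servo_tool(plan=[[[-8,0,0,0,0,0,0.6],[-16,0,0,0,0,0,0.6],[-24,0,0,0,0,0,0.6],[-28,0,0,0,0,0,0.6],[-32,0,0,0,0,0,0.6],[-36,0,0,0,0,0,0.6],[-40,0,0,0,0,0,0.6],[-44,0,0,0,0,0,0.6],[-48,0,0,0,0,0,0.6],[-52,0,0,0,0,0,0.6],[-56,0,0,0,0,0,0.6],[-60,0,0,0,0,0,0.6]]])

```text
time_s: 9.3
ee_pos: [489.2, 27.1, 9.2]
ee_rot: [-180.0, -0.2, 169.5]
force: [-5.9, 1.5, 3.1]
gripper_width: 54.9
```

```bash
cat >> h.py <<'E'
def look(tag):
    s=state();f=grab_frame('side');save(tag+'.png',f)
    im=cv2.imread('pics/'+tag+'.png')[150:290,220:400]; cv2.imwrite('pics/'+tag+'c.png',cv2.resize(im,None,fx=4,fy=4,interpolation=cv2.INTER_CUBIC))
    F=s['force'];print(s['time_s'],'plate ee',w2p(s['ee_pos']).round(1),s['ee_pos'][2],'F plate',(F[:2]@EX).round(2),(F[:2]@EY).round(2),F[2].round(2))
    W=cloud(f);z=W[...,2];p=W[...,:2]-C;X=p@EX;Y=p@EY
    return X,Y,z
E
python3 - <<'E'
from h import *
X,Y,z=look('a1')
E
```

```text
9.3 plate ee [-82.   43.9] 9.198776412995574 F plate -6.1 0.4 3.13
```

View pics/a1c.png

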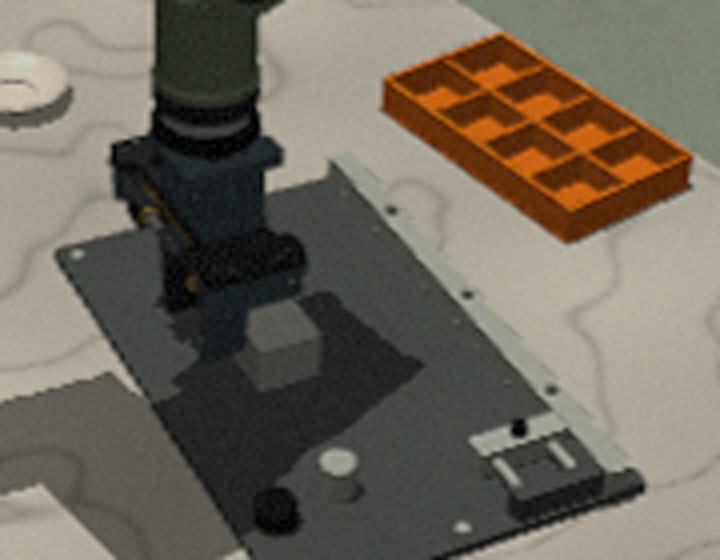

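Request:
servo_tool(plan=[[[-5,0,0,0,0,0,0.6],[-10,0,0,0,0,0,0.6],[-15,0,0,0,0,0,0.6],[-20,0,0,0,0,0,0.6],[-25,0,0,0,0,0,0.6],[-30,0,0,0,0,0,0.6],[-35,0,0,0,0,0,0.6],[-40,0,0,0,0,0,0.6],[-45,0,0,0,0,0,0.6],[-50,0,0,0,0,0,0.6],[-55,0,0,0,0,0,0.6],[-60,0,0,0,0,0,0.6],[-65,0,0,0,0,0,0.6],[-70,0,0,0,0,0,0.6],[-75,0,0,0,0,0,0.6],[-80,0,0,0,0,0,0.6],[-85,0,0,0,0,0,0.6],[-88,0,0,0,0,0,0.6],[-91,0,0,0,0,0,0.6],[-94,0,0,0,0,0,0.6]]])

```text
time_s: 11.35
ee_pos: [583.5, 10.0, 9.6]
ee_rot: [180.0, -0.0, 169.5]
force: [-3.2, 0.9, -1.5]
gripper_width: 54.4
```

```bash
python3 - <<'E'
from h import *
X,Y,z=look('a2')
E
```

```text
11.35 plate ee [13.8 44.3] 9.578552346079697 F plate -3.33 0.31 -1.48
```

View pics/a2c.png

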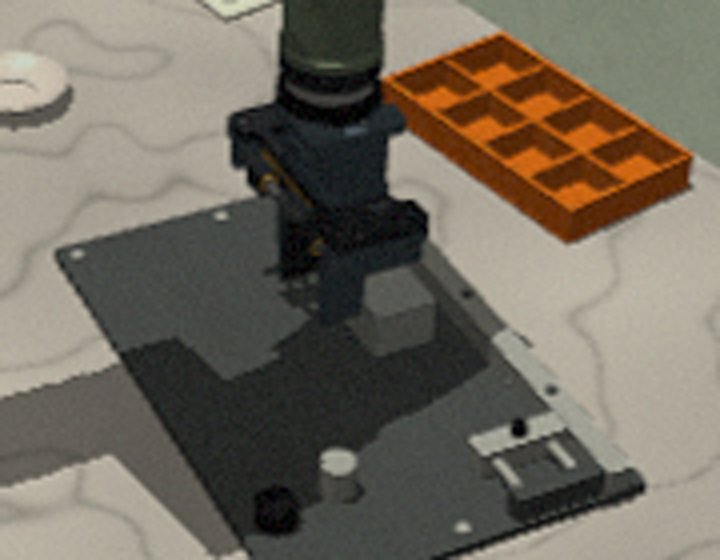

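Request:
servo_tool(plan=[[[-2,0,0,0,0,0,0.6],[-4,0,0,0,0,0,0.6],[-6,0,0,0,0,0,0.6],[-8,0,0,0,0,0,0.6],[-10,0,0,0,0,0,0.6],[-12,0,0,0,0,0,0.6],[-14,0,0,0,0,0,0.6],[-16,0,0,0,0,0,0.6],[-17,0,0,0,0,0,0.6],[-18,0,0,0,0,0,0.6],[-18,0,0,0,0,0,0.6]]])

```text
time_s: 12.5
ee_pos: [601.4, 6.7, 9.6]
ee_rot: [180.0, 0.0, 169.5]
force: [-4.6, 0.4, 2.6]
gripper_width: 54.6
```

Request:
servo_tool(plan=[[[-1,0,0,0,0,0,0.6],[-2,0,0,0,0,0,0.6],[-3,0,0,0,0,0,0.6],[-3,0,0,0,0,0,0.6]]])

```text
time_s: 12.9
ee_pos: [604.3, 6.1, 9.6]
ee_rot: [180.0, 0.0, 169.5]
force: [-5.0, 0.4, 2.8]
gripper_width: 54.8
```

```bash
python3 - <<'E'
from h import *
X,Y,z=look('a3')
m=(z>45)&(z<54)&(X>35)&(X<130)&(Y>-40)&(Y<110);print(m.sum(),cv2.minAreaRect(np.stack([X[m],Y[m]],-1).astype(np.float32)),np.percentile(X[m],[2,98]))
E
```

```text
12.9 plate ee [34.9 44.3] 9.630609999515864 F plate -4.95 -0.52 2.76
168 ((68.41677856445312, 27.74777603149414), (64.32736206054688, 89.40962219238281), 0.3893880844116211) [37.45334027 98.75981304]
```

View pics/a3c.png

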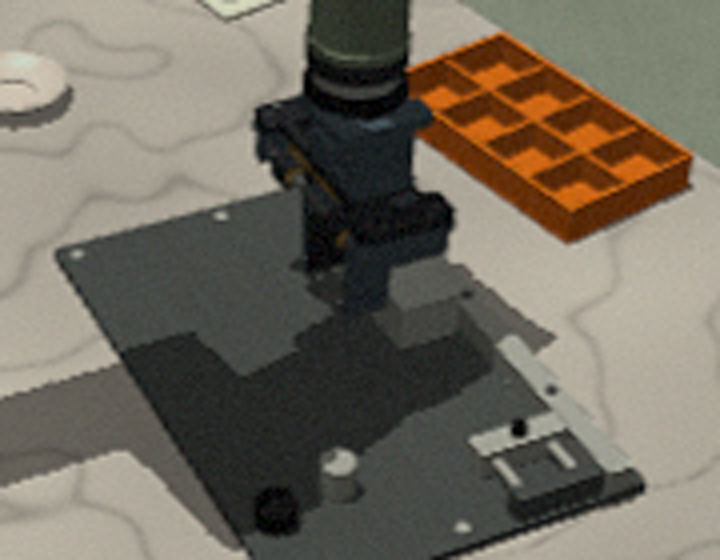

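Close to the fence now. I creep in.

Request:
servo_tool(plan=[[[-1,0,0,0,0,0,0.6],[-2,0,0,0,0,0,0.6],[-2,0,0,0,0,0,0.6]]])

```text
time_s: 13.25
ee_pos: [606.1, 5.8, 9.6]
ee_rot: [180.0, 0.0, 169.5]
force: [-5.0, 1.2, 2.3]
gripper_width: 54.8
```

Request:
servo_tool(plan=[[[-1,0,0,0,0,0,0.6],[-2,0,0,0,0,0,0.6],[-2,0,0,0,0,0,0.6]]])

```text
time_s: 13.55
ee_pos: [608.1, 5.4, 9.6]
ee_rot: [180.0, 0.0, 169.5]
force: [-5.7, 0.2, 2.4]
gripper_width: 55.0
```

Request:
servo_tool(plan=[[[-1,0,0,0,0,0,0.6],[-2,0,0,0,0,0,0.6],[-2,0,0,0,0,0,0.6]]])

```text
time_s: 13.85
ee_pos: [608.8, 5.3, 9.6]
ee_rot: [180.0, -0.2, 169.5]
force: [-6.9, 1.5, 5.3]
gripper_width: 54.6
```

Request:
servo_tool(plan=[[[-0.7,0,0,0,0,0,0.6],[-0.7,0,0,0,0,0,0.6]]])

```text
time_s: 14.05
ee_pos: [608.7, 5.3, 9.6]
ee_rot: [-180.0, -0.2, 169.5]
force: [-9.2, 1.9, 6.1]
gripper_width: 54.8
```

Request:
servo_tool(plan=[[[-0.7,0,0,0,0,0,0.6],[-0.7,0,0,0,0,0,0.6]]])

```text
time_s: 14.25
ee_pos: [608.7, 5.3, 9.6]
ee_rot: [-180.0, -0.3, 169.4]
force: [-9.3, 2.8, 7.1]
gripper_width: 54.6
```

Request:
servo_tool(plan=[[[-0.7,0,0,0,0,0,0.6],[-1.2,0,0,0,0,0,0.6],[-1.2,0,0,0,0,0,0.6],[-1.2,0,0,0,0,0,0.6]]])

```text
time_s: 14.65
ee_pos: [608.7, 5.3, 9.7]
ee_rot: [-180.0, -0.4, 169.4]
force: [-12.0, 3.7, 9.4]
gripper_width: 54.9
```

```bash
python3 - <<'E'
from h import *
X,Y,z=look('a4');print(state()['torque'])
im=cv2.imread('pics/a4.png')[190:260,290:370]; cv2.imwrite('pics/a4z.png',cv2.resize(im,None,fx=8,fy=8,interpolation=cv2.INTER_CUBIC))
E
```

```text
14.65 plate ee [39.4 44.3] 9.687273120398222 F plate -12.5 1.39 9.43
[ 0.50403171  2.10640531 -0.10162822]
```

View pics/a4z.png

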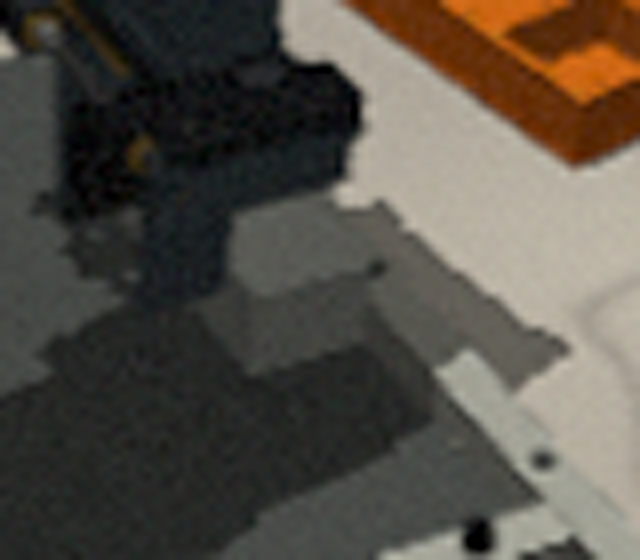

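Request:
servo_tool(plan=[[[0,0,-1,0,0,0,0.6],[-0.3,0,-2,0,0,0,0.6],[-0.5,0,-2,0,0,0,0.6],[-0.5,0,-2,0,0,0,0.6]]])

```text
time_s: 15.1
ee_pos: [608.6, 5.4, 9.9]
ee_rot: [-180.0, -0.6, 169.4]
force: [-10.1, 3.0, -0.2]
gripper_width: 54.4
```

Request:
servo_tool(plan=[[[-0.5,0,0,0,0,0,0.6],[-1,0,-0.3,0,0,0,0.6],[-1,0,-0.3,0,0,0,0.6],[-1,0,-0.3,0,0,0,0.6],[-1,0,-0.3,0,0,0,0.6]]])

```text
time_s: 15.6
ee_pos: [608.6, 5.4, 9.9]
ee_rot: [-180.0, -0.7, 169.4]
force: [-11.4, 4.1, 0.9]
gripper_width: 54.7
```

Pressed with 12 N. Fz is near 0, so most of that goes into the fence. I back off, rise, close the fingers and go to the casting's +y end.

Request:
servo_tool(plan=[[[2,0,-1,0,0,0,0.6],[5,0,-1,0,0,0,0.6],[12,0,-1,0,0,0,0.6],[30,0,-10,0,0,0,0.6],[40,0,-50,0,0,0,0.6],[40,0,-90,0,0,0,0.2],[40,0,-90,0,0,0,0],[40,0,-90,0,0,0,0],[40,0,-90,0,0,0,0]]])

```text
time_s: 16.5
ee_pos: [574.6, 11.5, 101.1]
ee_rot: [-180.0, -0.0, 169.5]
force: [-0.1, 0.5, -0.8]
gripper_width: 25.7
```

```bash
python3 - <<'E'
from h import *
X,Y,z=look('a5');s=state();print(s['ee_pos'],s['ee_rot'])
m=(z>44)&(z<54)&(X>40)&(X<130)&(Y>-40)&(Y<110);print(m.sum(),cv2.minAreaRect(np.stack([X[m],Y[m]],-1).astype(np.float32)))
f=grab_frame('top');save('t9.png',f);W=cloud(f);z=W[...,2];p=W[...,:2]-C;X=p@EX;Y=p@EY
m=(z>40)&(z<56)&(X>40)&(X<130)&(Y>-60)&(Y<130);print(m.sum(),cv2.minAreaRect(np.stack([X[m],Y[m]],-1).astype(np.float32)))
im=cv2.imread('pics/t9.png')[140:280,205:385]; cv2.imwrite('pics/t9c.png',cv2.resize(im,None,fx=4.2,fy=4.2))
q=p2w(79,140);print(go([*q,s['ee_pos'][2]],169.48),go([*q,10],169.48))
E
```

```text
16.5 plate ee [ 4.8 44.2] 101.09975860471562 F plate -0.18 0.43 -0.77
[574.29503808  11.50290087 100.63658761] [-1.79985068e+02 -7.69896939e-02  1.69463706e+02]
330 ((78.99858093261719, 39.38255310058594), (114.4800033569336, 52.86852264404297), 88.78621673583984)
0 ((0.0, 0.0), (0.0, 0.0), 0.0)
(array([-74.6,  95.9,  -0.3]), array([-0.0003, -0.0019, -0.0002])) (array([-74.8,  95.9,  90.3]), array([-0.0003, -0.0019, -0.0002]))
```

View pics/a5c.png

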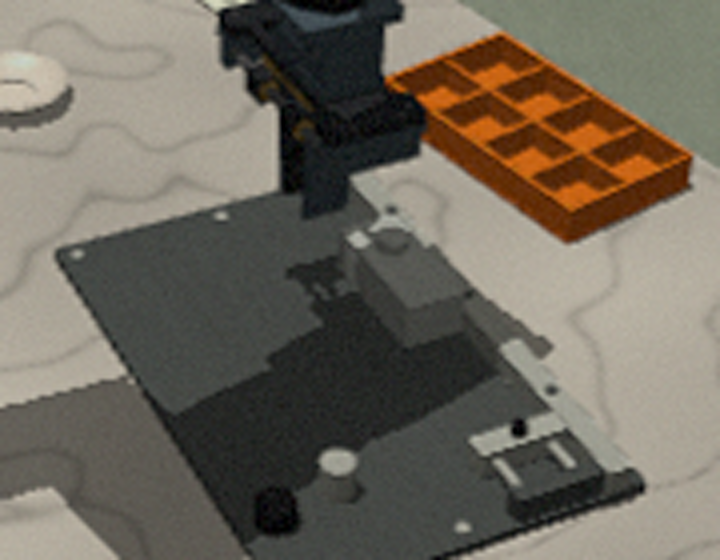

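View pics/t9c.png

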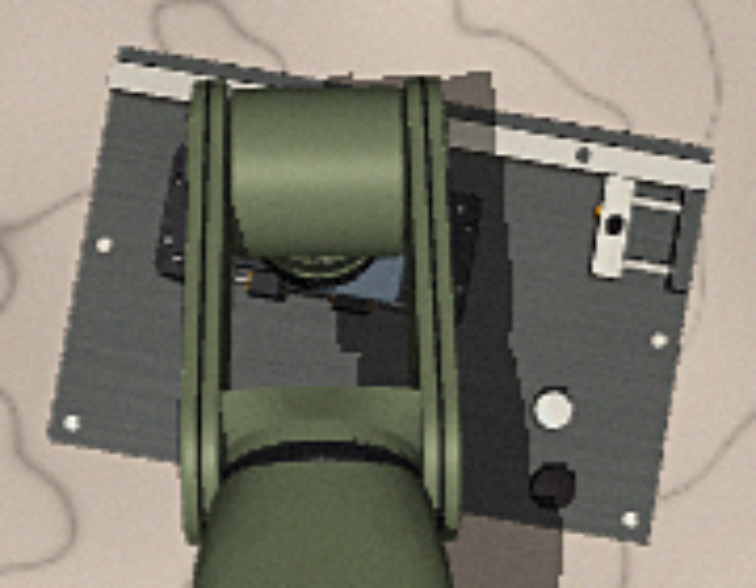

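The casting lies flush at plate (79, ~41). I move to its +y end.

Request:
servo_tool(plan=[[[-25,35,0,0,-0.001,0,0],[-50,65,0,0,-0.002,0,0],[-75,96,0,0,-0.002,0,0],[-75,96,0,0,-0.002,0,0],[-75,96,45,0,-0.002,0,0],[-75,96,80,0,-0.002,0,0],[-75,96,90,0,-0.002,0,0],[-75,96,90,0,-0.002,0,0],[-75,96,90,0,-0.002,0,0]]])

```text
time_s: 17.5
ee_pos: [667.0, 92.1, 13.1]
ee_rot: [180.0, 0.2, 169.5]
force: [0.3, 0.3, -0.4]
gripper_width: 0.3
```

```bash
python3 - <<'E'
from h import *
X,Y,z=look('a6')
m=(z>44)&(z<54)&(X>40)&(X<130)&(Y>-40)&(Y<115);print(m.sum(),cv2.minAreaRect(np.stack([X[m],Y[m]],-1).astype(np.float32)))
f=grab_frame('top');W=cloud(f);z=W[...,2];p=W[...,:2]-C;X=p@EX;Y=p@EY
m=(z>40)&(z<56)&(X>40)&(X<130)&(Y>-60)&(Y<130);print(m.sum(),cv2.minAreaRect(np.stack([X[m],Y[m]],-1).astype(np.float32)) if m.any() else 0)
E
```

```text
17.5 plate ee [ 80.9 140.3] 13.098170212760447 F plate 0.27 0.35 -0.36
343 ((78.83201599121094, 38.42759323120117), (53.90194320678711, 115.04492950439453), 1.1793333292007446)
394 ((79.832763671875, 28.847537994384766), (50.04514694213867, 86.22537994384766), 0.5125272870063782)
```

View pics/a6c.png

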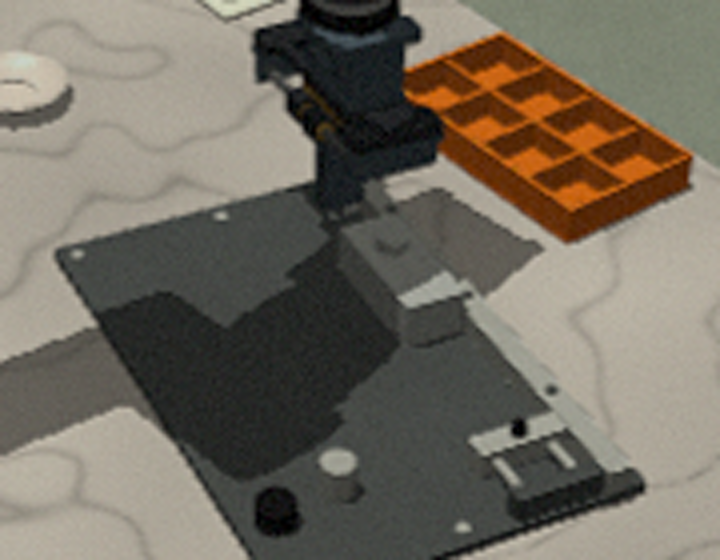

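Request:
servo_tool(plan=[[[0,-8,3,0,0,0,0],[0,-16,3,0,0,0,0],[0,-24,3,0,0,0,0],[0,-28,3,0,0,0,0],[0,-32,3,0,0,0,0],[0,-36,3,0,0,0,0],[0,-40,3,0,0,0,0],[0,-45,3,0,0,0,0],[0,-50,3,0,0,0,0],[0,-55,3,0,0,0,0],[0,-60,3,0,0,0,0]]])

```text
time_s: 18.7
ee_pos: [655.1, 33.1, 8.9]
ee_rot: [180.0, 0.1, 169.5]
force: [0.1, 4.3, 0.9]
gripper_width: 0.7
```

```bash
python3 - <<'E'
from h import *
X,Y,z=look('a7')
m=(z>44)&(z<54)&(X>40)&(X<130)&(Y>-100)&(Y<80);print(m.sum(),cv2.minAreaRect(np.stack([X[m],Y[m]],-1).astype(np.float32)))
E
```

```text
18.7 plate ee [80.  80.1] 8.930850335047626 F plate -0.69 4.26 0.95
368 ((79.61527252197266, 17.863815307617188), (121.0673828125, 53.615760803222656), 89.45578002929688)
```

View pics/a7c.png

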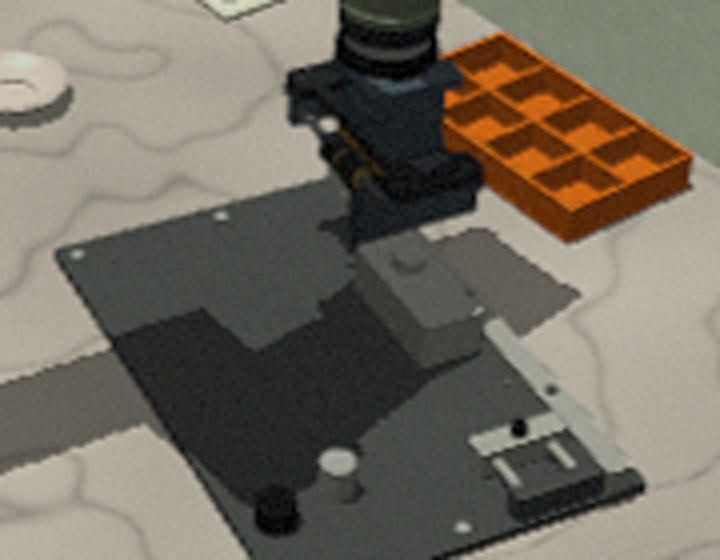

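Request:
servo_tool(plan=[[[0,-5,0,0,0,0,0],[0,-10,0,0,0,0,0],[0,-15,0,0,0,0,0],[0,-20,0,0,0,0,0],[0,-25,0,0,0,0,0],[-0.2,-30,0,0,0,0,0],[-0.2,-35,0,0,0,0,0],[-0.2,-40,0,0,0,0,0],[-0.3,-45,0,0,0,0,0],[-0.3,-50,0,0,0,0,0],[-0.3,-55,0,0,0,0,0],[-0.5,-60,0,0,0,0,0],[-0.5,-65,0,0,0,0,0],[-0.5,-69,0,0,0,0,0],[-0.5,-72,0,0,0,0,0],[-0.5,-75,0,0,0,0,0],[-0.5,-78,0,0,0,0,0],[-0.5,-80,0,0,0,0,0],[-0.5,-80,0,0,0,0,0]]])

```text
time_s: 20.65
ee_pos: [640.5, -45.9, 8.9]
ee_rot: [-180.0, 0.1, 169.5]
force: [-0.1, 3.6, 2.8]
gripper_width: 0.4
```

```bash
python3 - <<'E'
from h import *
X,Y,z=look('a8')
m=(z>44)&(z<54)&(X>40)&(X<130)&(Y>-180)&(Y<-10);print(m.sum(),cv2.minAreaRect(np.stack([X[m],Y[m]],-1).astype(np.float32)))
f=grab_frame('top');save('t8b.png',f);W=cloud(f);z=W[...,2];p=W[...,:2]-C;X=p@EX;Y=p@EY
m=(z>40)&(z<56)&(X>40)&(X<130)&(Y>-180)&(Y<20);print(m.sum(),cv2.minAreaRect(np.stack([X[m],Y[m]],-1).astype(np.float32)) if m.any() else 0)
im=cv2.imread('pics/t8b.png')[140:280,205:385]; cv2.imwrite('pics/t8bc.png',cv2.resize(im,None,fx=4.2,fy=4.2))
E
```

```text
20.65 plate ee [80.  -0.2] 8.894170014901983 F plate -0.77 3.54 2.76
384 ((79.04832458496094, -67.5150146484375), (113.38574981689453, 52.445159912109375), 89.56394958496094)
140 ((80.28355407714844, -91.66942596435547), (50.435726165771484, 119.29728698730469), 0.3635624051094055)
```

View pics/t8bc.png

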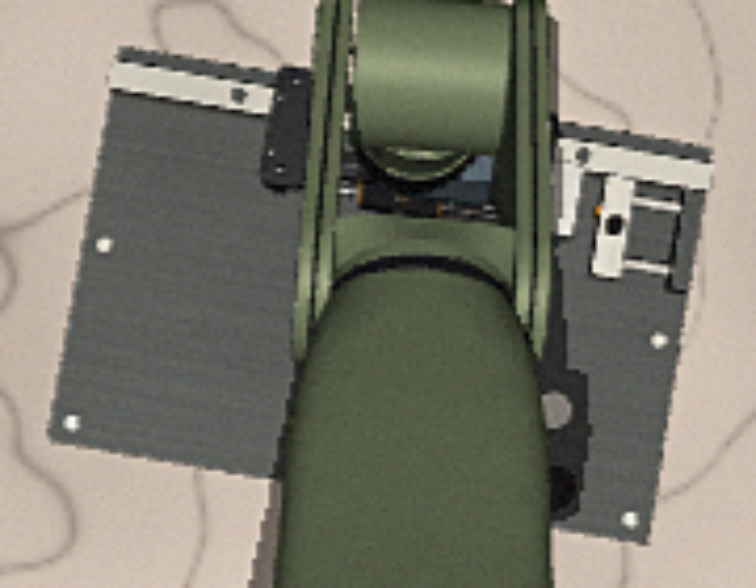

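View pics/a8c.png

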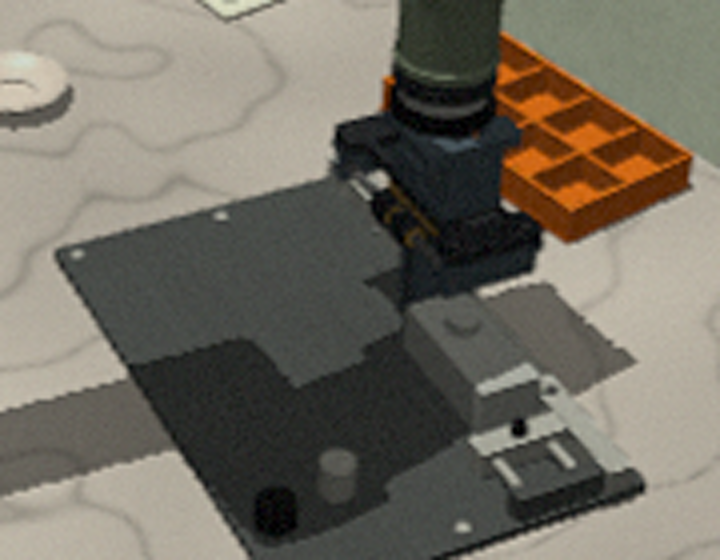

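The casting is parallel and about 16–20 mm short of the stop. I creep in.

Request:
servo_tool(plan=[[[0,-2,0,0,0,0,0],[0,-4,0,0,0,0,0],[0,-6,0,0,0,0,0],[0,-8,0,0,0,0,0],[0,-10,0,0,0,0,0],[0,-11,0,0,0,0,0],[0,-12,0,0,0,0,0]]])

```text
time_s: 21.45
ee_pos: [638.5, -56.7, 8.9]
ee_rot: [179.9, 0.1, 169.5]
force: [0.5, 5.7, 2.3]
gripper_width: 0.2
```

Request:
servo_tool(plan=[[[0,-1,0,0,0,0,0],[0,-2,0,0,0,0,0],[0,-2,0,0,0,0,0]]])

```text
time_s: 21.75
ee_pos: [638.1, -58.8, 8.9]
ee_rot: [180.0, 0.1, 169.5]
force: [0.4, 5.4, 2.7]
gripper_width: 0.4
```

Request:
servo_tool(plan=[[[0,-1,0,0,0,0,0],[0,-2,0,0,0,0,0],[0,-2,0,0,0,0,0]]])

```text
time_s: 22.05
ee_pos: [637.8, -60.7, 8.9]
ee_rot: [180.0, 0.1, 169.5]
force: [-0.4, 4.6, 2.6]
gripper_width: 0.5
```

Request:
servo_tool(plan=[[[0,-1,0,0,0,0,0],[0,-2,0,0,0,0,0],[0,-2,0,0,0,0,0]]])

```text
time_s: 22.35
ee_pos: [637.4, -62.5, 8.9]
ee_rot: [179.9, 0.1, 169.5]
force: [0.1, 5.7, 2.1]
gripper_width: 0.7
```

Request:
servo_tool(plan=[[[0,-1,0,0,0,0,0],[0,-2,0,0,0,0,0],[0,-2,0,0,0,0,0]]])

```text
time_s: 22.65
ee_pos: [637.2, -63.5, 8.9]
ee_rot: [179.8, 0.1, 169.4]
force: [0.5, 9.3, 3.0]
gripper_width: 0.3
```

Request:
servo_tool(plan=[[[0,-1,0,0,0,0,0],[0,-1.5,0,0,0,0,0],[0,-1.5,0,0,0,0,0]]])

```text
time_s: 22.95
ee_pos: [637.2, -63.5, 8.9]
ee_rot: [179.7, 0.1, 169.4]
force: [0.4, 12.7, 2.3]
gripper_width: 0.1
```

Request:
servo_tool(plan=[[[0,-0.7,0,0,0,0,0],[0,-0.7,0,0,0,0,0],[0,-0.7,0,0,0,0,0],[0,-0.7,0,0,0,0,0]]])

```text
time_s: 23.35
ee_pos: [637.2, -63.5, 8.9]
ee_rot: [179.7, 0.1, 169.4]
force: [1.7, 14.2, 2.5]
gripper_width: 0.5
```

```bash
python3 - <<'E'
from h import *
X,Y,z=look('b1')
m=(z>44)&(z<54)&(X>40)&(X<130)&(Y>-180)&(Y<-20);print(m.sum(),cv2.minAreaRect(np.stack([X[m],Y[m]],-1).astype(np.float32)))
E
```

```text
23.35 plate ee [ 80.  -18.1] 8.913130175630675 F plate -0.93 14.32 2.53
398 ((79.0420913696289, -80.67250061035156), (118.60186004638672, 53.83583450317383), 89.4401626586914)
```

View pics/b1c.png

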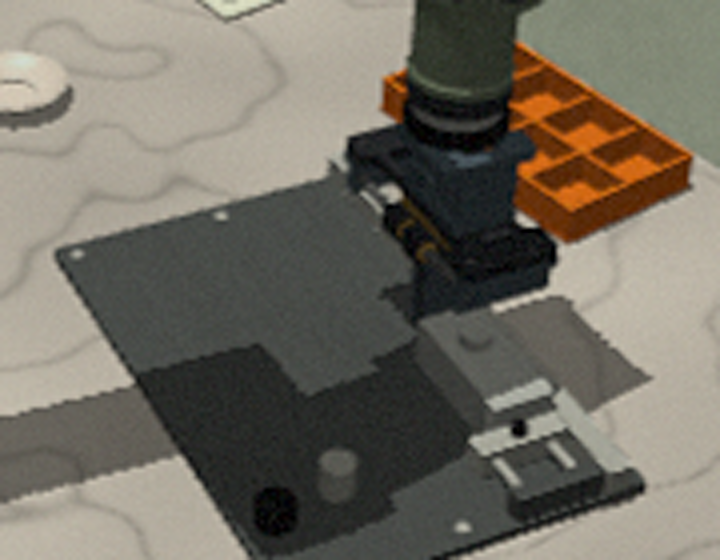

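Home against the stop with 14 N applied and no further motion. I back off along +y, then rise and clear the view.

Request:
servo_tool(plan=[[[0,2,0,0,0,0,0],[0,5,0,0,0,0,0],[0,10,0,0,0,0,0],[0,30,0,0,0,0,0],[0,60,-20,0,0,0,0],[0,100,-60,0,0,0,0],[20,140,-90,0,0,0,0],[40,180,-90,0,0,0,0],[60,220,-90,0,0,0,0],[60,220,-90,0,0,0,0],[60,220,-90,0,0,0,0]]])

```text
time_s: 24.5
ee_pos: [617.6, 160.1, 98.4]
ee_rot: [-179.9, 0.1, 169.6]
force: [-0.8, -0.5, 0.2]
gripper_width: 0.4
```

```bash
python3 - <<'E'
from h import *
X,Y,z=look('b2')
m=(z>44)&(z<54)&(X>40)&(X<130)&(Y>-180)&(Y<-10);print(m.sum(),cv2.minAreaRect(np.stack([X[m],Y[m]],-1).astype(np.float32)))
f=grab_frame('top');save('t10.png',f);W=cloud(f);z=W[...,2];p=W[...,:2]-C;X=p@EX;Y=p@EY
m=(z>42)&(z<56)&(X>40)&(X<130)&(Y>-180)&(Y<20);print(m.sum(),cv2.minAreaRect(np.stack([X[m],Y[m]],-1).astype(np.float32)) if m.any() else 0)
for n,(a,b) in dict(slug=(-60.6,-127.2),puck=(-112.1,-136.7)).items():
    m=(z>22)&(z<45)&(np.hypot(X-a,Y-b)<25);print(n,X[m].mean(),Y[m].mean())
im=cv2.imread('pics/t10.png')[140:280,205:385]; cv2.imwrite('pics/t10c.png',cv2.resize(im,None,fx=4.2,fy=4.2))
E
```

```text
24.5 plate ee [ 19.9 198.1] 98.38701030865307 F plate -0.74 -0.6 0.17
409 ((79.315673828125, -83.11122131347656), (116.18135070800781, 54.730499267578125), 88.88427734375)
616 ((80.2052001953125, -89.6478271484375), (122.1975326538086, 51.221824645996094), 89.49601745605469)
slug -61.17200287515994 -127.21371036166934
puck -112.41797083301233 -137.32343246062857
```

View pics/t10c.png

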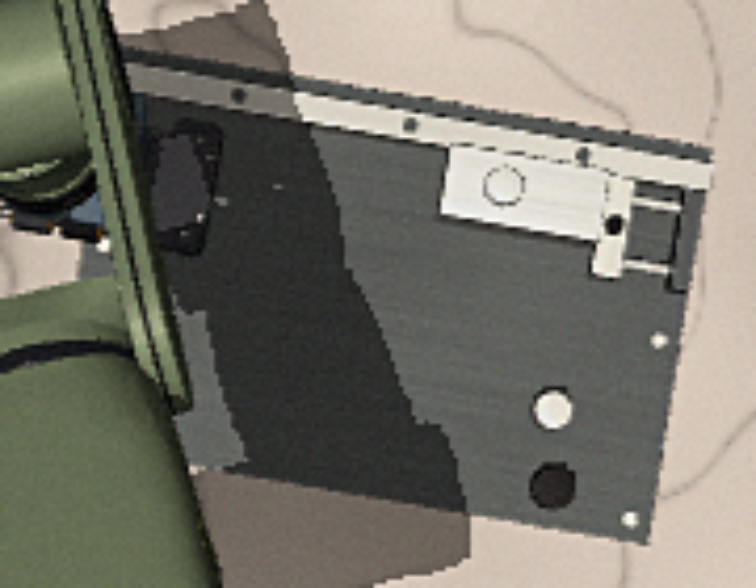

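View pics/b2c.png

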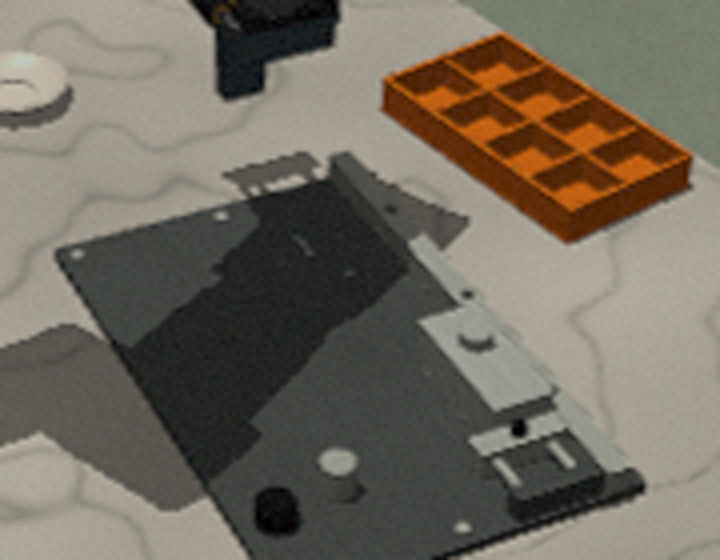

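```bash
python3 -c "
from workcell import *
print(job_done())"
```

```text
the job is handed in; nothing more can be done
None
```

The casting is tipped onto its ground face with the stub up and lies flush against both the fence and the end stop. I have let go and handed the job in. It took about 24.5 s of the 72 s. `job_done` gives no verdict, so what follows rests on my own readings.

- **Tipping:** My first push passed just over the casting without touching it. In the pictures the fingertips sit about 20 mm higher than the reported TCP. I corrected the height, and it then tipped over cleanly.
- **Fence:** I pushed it broadside with two spread fingers and held about 10–12 N for roughly 1 s. Sliding it takes about 5 N, so at least 5 N of that should have reached the fence. That share is an estimate, because I only read the force at the wrist.
- **End stop:** I slid it along the fence until it stopped moving, at a stop face of about plate y = -136 mm, and held about 13–14 N. Most of that should have reached the stop, again by estimate.
- **Last check:** The cameras show it flat, with the stub up. Its centre is at plate x of about 79–80 mm and it is parallel to the fence within about 1°.
    - **Gaps:** There is no visible gap at the fence or the stop.
    - **Other things:** The gripper was clear of everything. The puck and slug measured within 1 mm of where they started, and I never went near the bench items.
- **Disagreement:** The top camera's fit put the casting centre at y of about -90 mm, because it also took in the knob on the stop. The side camera gave -81 to -83 mm and the contact position about -81 mm, so I trusted those.

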